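# Stack the spacer rings in the microscope's camera adapter

### The arm

A 6-joint arm with a two-finger parallel gripper is mounted at the origin on the work surface. World frame = base frame: x ahead of the robot, y to its left, z up, the work surface at z = 0. Lengths are in m, angles in degrees, forces in N, time in s.
With the tool pointing down it reaches from about 0.35 to 0.875 m from the base axis. Payload 4.2 kg.
Tool frame: the origin (TCP) lies at the centre of the arm's flange, where the gripper is bolted on; the fingertips stand 182 mm ahead of it and the grasp point (between the pads) lies 164 mm ahead of it (r.nose_length is the distance from the TCP to the fingertips, in m); z points along the fingers, y is the line along which they close (so a half turn about z gives the same grasp; the last joint's range is limited). The gripper opens to 87 mm and grips with 3 to 60 N. Pads are 19 mm wide; open, the fingers measure 117 mm over their backs; the gripper's body (75 mm by 190 mm) begins 51 mm behind the grasp point.
Start: joints at [85.806, 22.042, 0.453, 0, -68.411, -14.817], TCP at [0.204, 0.591, 0.405] pointing down, gripper open.
Joint ranges: [-179.83, 179.83], [-69.29, 118.12], [-61.27, 80.66], [-181.25, 117.63], [-171.15, -9.14], [-177.46, 177.46]. Speed limits (degrees/s): [159.86, 159.86, 180, 180, 180, 180].

### API

Orientations are given as a 3x3 rotation matrix whose columns are the frame's x, y, z axes.
In Python, from station import r, vision gives the robot as it stands. The module is installed in compiled form; this text tells all that it offers.
- The arm moves only by the shell command python3 -m creep 'ROWS'. ROWS is JSON, a list of rows, each a list of 7 numbers: the opening, from -1 (shut) to 1 (fully open), then the shift along the tool's x, y, z in mm, then the turn, a rotation vector about the tool's x, y, z in degrees. A call has 1 to 8 rows; each row is the pose to reach, as a shift and turn from the pose commanded when the call began, along the tool's axes at that moment; what a row does not reach only later rows make up. A row lasts 1/12 s, in which the tool goes at most 41.7 mm and 7.16 degrees, less where a joint would pass 70% of its speed; a pose out of reach is approached as far as the arm can. A call with a gripper value outside its range is refused whole. The fingers move at their own pace and stop on an object; the grip force is fixed at half the most. Time passes only in rows, so rows that repeat a pose let the fingers close. It gives the time, the measured TCP pose, the force, the opening and the grip force at its end, in the units of the state.
- r.sense(): the state, without advancing time (a new reading comes with each control period).
- vision.capture(name): name is "side" or "top"; returns (picture, depth): 400x640x3 uint8, red, green, blue; 400x640 float32, m along the optical axis (not along the pixel's ray), 0 where there is no reading.
- vision.camera_model(name): a dict with "vertical_fov" (degrees; the focal length in pixels is half the picture's height over the tangent of half this angle, whatever the lens; pixels are square), "cx", "cy" (the principal point, pixels), "extrinsics" (4x4, takes a point from camera to world coordinates). Camera axes: x right, y down, z forward; pixel columns grow to the right and rows downward; lengths in m; the calibration is good to about 2 mm. A picture is of the moment at which its call begins. camera_model takes no time and is no camera call.
- r.finish_job(): hands the job in; it is judged then, once.
Trained networks look in the newest picture that a camera, given by its name, has taken for a name from the list of things; names that differ only in an ending like _2 or _b are one class to them, and where a whole thing is asked for, a point or a joint stands for the part that bears it (a point fixed in the world has none). Each returns a list of dicts, best first, with "conf" (0 to 1); they miss things now and then, are a little off and sometimes report something else, mostly with a low value. They report only what shows in the picture. A call takes as long as a camera call. They do not tell look-alikes from the thing itself.
- vision.find_in(camera, thing): "uv" ([column, row] in pixels, amid what is visible of it).
- vision.cut_out(camera, thing): "region" (400x640 bool, what is visible of it) and "uv" ([column, row] in pixels, amid what is visible of it).
The state is a dict: "time_s": time; "joints": joint angles; "joint_velocities": joint speeds; "effort": joint torques, N m; "tcp_pos": TCP position; "ee_rot": TCP orientation; "wrist_force": force on the tool from outside, world axes, zero at the start; "moment": the same for the moment, N m; "gripper_width": opening from 0.0 (shut) to 1.0 (fully open); "gripper_force": force on a finger pad.
Only numpy, scipy, OpenCV 4.12 (cv2) and the standard library are available. Lean on these libraries where they do the work, as an engineer would, in place of code of your own. Each camera call takes 0.05 s, during which the arm holds its last target. There are 200 camera calls.

### The job

Drop the two small steel spacer rings into the aluminium adapter tube, one after the other in either order, so that they lie flat inside it as one column, fully down. Leave the wide ring where it lies; it does not fit.

Things in the scene. Friction and masses are not known exactly. Their poses are not given: they have to be found in the camera images.
- ring_a: small flat spacer ring of bare steel, 52 mm outer diameter, 34 mm hole, 14 mm thick, about 135 g, lying flat and loose on the blue mat. Identical to ring_b. Origin at the centre of the ring, half-way through its thickness (7 mm above the mat at the start); z is the ring's axis, up.
- ring_b: second small flat spacer ring of bare steel, the same: 52 mm outer diameter, 34 mm hole, 14 mm thick, lying flat and loose on the blue mat. Origin at the centre of the ring, half-way through its thickness; z is the ring's axis, up.
- adapter: aluminium tube, fixed upright on the mat by a round flange (100 mm wide, 8 mm thick), open at the top. The bore tapers evenly, from 76 mm wide at the mouth (84 mm outside) to 60 mm at the floor. Origin on the tube's axis under the flange (at mat level); z up. Heights from there: inner floor 8 mm, rim 44 mm; centres of the two rings when fully down 15 and 29 mm.
- wide_ring: bystander: wide flat ring of the same steel, 90 mm outer diameter, 66 mm hole, 14 mm thick, too wide for the tube. Origin at its centre, half-way through its thickness; z is its axis. The mat is 3 mm thick, its top at z = 0.003. A solder spool, a flux jar and a screwdriver also lie about, all lower than 60 mm.
Mind the look-alikes: they are no part of the job. Of the things that look like the adapter, take the one that is farthest to the robot's left at the start. What is shaped like the ring_a but yellow is not meant.

How it is judged (in metres and radians):
At the end, for the whole second after the job is handed in: Both small rings lie at rest inside the adapter tube, flat within 0.2 rad (11 degrees), within 10 mm of its axis, as one column with each ring's centre less than 36 mm above the underside of the flange (within 7 mm of fully down), in either order, either face up (horizontal distance between each of ring_a, ring_b and adapter below 0.01 m and z of each of ring_a, ring_b in the frame of adapter below 0.036 m and angle between the z axis of each of ring_a, ring_b and the z axis of adapter, either way round below 0.2 rad and linear speed of each of ring_a, ring_b below 0.02 m/s); the robot touches nothing.
It fails at once if the wide ring is moved more than 40 mm from where it lay (distance of wide_ring from where it was at the start of the episode above 0.04 m).
It also fails if it takes over 58 s, if anything falls off the work surface, if the arm or the gripper's body presses on something with over 40 N, if the wrist force passes 120 N, or if a joint passes its speed limit or range.

## Working session

There is one attempt and no reset: what is moved stays moved. The work goes in short steps, Python scripts to look and compute and a shell command to move; the robot and the scene stay as the last step left them, time stands still between calls to the robot, and variables do not carry over. Pictures are saved under pics/ and viewed, at most 10 in all, crops included, and the job is handed in when it is done.

```bash
mkdir -p pics; cat > h.py <<'E'
import numpy as np, cv2
from station import r, vision
def pts(cam,d,m=None):
    c=vision.camera_model(cam); f=d.shape[0]/2/np.tan(np.radians(c["vertical_fov"])/2)
    v,u=np.nonzero((d>0) if m is None else (m&(d>0))); z=d[v,u]
    P=np.c_[(u-c["cx"])*z/f,(v-c["cy"])*z/f,z,np.ones_like(z)]
    return (P@np.array(c["extrinsics"]).T)[:,:3],u,v
def save(n,p): cv2.imwrite("pics/"+n,cv2.cvtColor(p,cv2.COLOR_RGB2BGR))
E
python3 - <<'E'
from h import *
for cam in("top","side"):
    p,d=vision.capture(cam); save(cam+"1.png",p); print(cam,vision.camera_model(cam)["extrinsics"])
    for t in("ring_a","adapter","wide_ring"):
        for o in vision.cut_out(cam,t):
            P,u,v=pts(cam,d,o["region"])
            if len(P)<5: print(t,"few");continue
            top=P[P[:,2]>np.percentile(P[:,2],90)-.006]
            print(t,round(o["conf"],2),np.round(o["uv"]),len(P),"bbox",P.min(0).round(3),P.max(0).round(3),"mid of top",((top.min(0)+top.max(0))/2).round(3),p[v,u].mean(0).round())
s=r.sense();print(s["tcp_pos"],s["ee_rot"],s["wrist_force"],s["gripper_width"])
E
```

```text
top [[-1.90931433e-02 -9.82971413e-01  1.82763927e-01  4.08901572e-01]
 [-9.99817708e-01  1.87624877e-02 -3.53830037e-03  8.62366424e-03]
 [ 4.89421716e-05 -1.82798168e-01 -9.83150460e-01  8.83083713e-01]
 [ 0.00000000e+00  0.00000000e+00  0.00000000e+00  1.00000000e+00]]
ring_a 0.72 [444. 187.] 315 bbox [ 0.548 -0.296  0.001] [ 0.6   -0.238  0.021] mid of top [ 0.573 -0.264  0.017] [156. 162. 164.]
ring_a 0.57 [344. 194.] 327 bbox [ 0.541 -0.086  0.   ] [ 0.598 -0.033  0.021] mid of top [ 0.567 -0.06   0.017] [154. 161. 167.]
ring_a 0.53 [400. 195.] 265 bbox [ 0.533 -0.198  0.001] [ 0.586 -0.148  0.023] mid of top [ 0.558 -0.173  0.018] [217. 197.  23.]
adapter 0.82 [200. 194.] 1576 bbox [0.538 0.217 0.002] [0.635 0.323 0.05 ] mid of top [0.585 0.267 0.045] [167. 168. 169.]
wide_ring 0.87 [269. 230.] 635 bbox [ 0.454  0.044 -0.   ] [0.543 0.131 0.023] mid of top [0.499 0.087 0.018] [174. 179. 179.]
side [[ 0.99627679 -0.05312263  0.06790097  0.50872729]
 [-0.08544929 -0.71300836  0.69592924 -0.76309222]
 [ 0.01144437 -0.69914024 -0.71489297  0.82868987]
 [ 0.          0.          0.
[... 456 characters left out ...]
 -0.003] [0.635 0.368 0.048] mid of top [0.586 0.263 0.042] [66. 66. 68.]
adapter 0.79 [390. 240.] 1733 bbox [ 0.663 -0.138 -0.   ] [ 0.759 -0.003  0.048] mid of top [ 0.711 -0.086  0.043] [72. 72. 73.]
adapter 0.37 [329. 326.] 523 bbox [ 0.547 -0.294 -0.003] [ 0.599 -0.234  0.018] mid of top [ 0.574 -0.267  0.014] [76. 79. 82.]
wide_ring 0.86 [283. 184.] 658 bbox [ 0.455  0.037 -0.003] [0.545 0.144 0.019] mid of top [0.499 0.084 0.015] [77. 79. 81.]
[0.20353865 0.59087511 0.40458731] [[ 9.45451838e-01 -3.25761888e-01 -1.17408537e-04]
 [-3.25761910e-01 -9.45451786e-01 -3.14150117e-04]
 [-8.66597546e-06  3.35261035e-04 -9.99999944e-01]] [-0.78901732  0.7704644   0.47276157] 1.0017297277293296
```

```bash
python3 - <<'E'
import cv2,numpy as np
a=cv2.imread("pics/top1.png");b=cv2.imread("pics/side1.png")
cv2.imwrite("pics/t1.png",cv2.resize(a[90:340,120:520],None,fx=2,fy=2,interpolation=2))
cv2.imwrite("pics/s1.png",cv2.resize(b[80:380,200:500],None,fx=2,fy=2,interpolation=2))
E
```

```text
(no output)
```

View pics/t1.png

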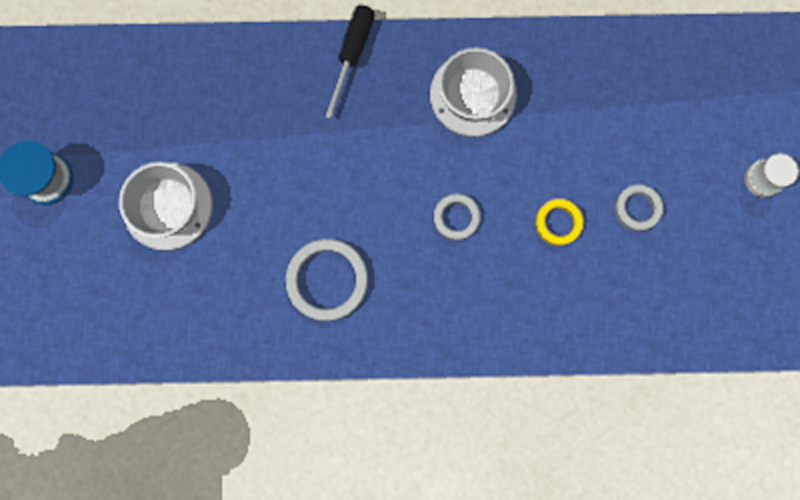

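View pics/s1.png

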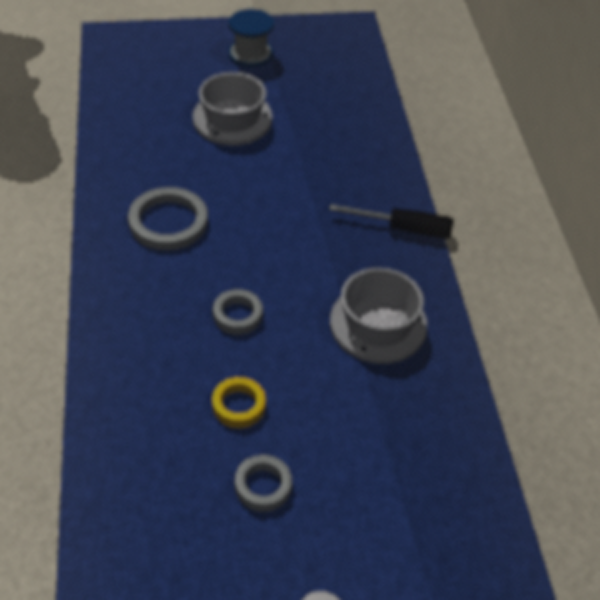

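Adapter candidates in the top picture are (200,194) and (357,137). The first lies at y=+0.265 against −0.086, so it is farthest to the robot's left and is the one meant; the crop shows it between the blue jar and the wide ring. For the rings, (344,194) and (444,187) are steel, while (400,195) is yellow and excluded. I'll take the near ring first.

```bash
python3 -m creep '[[1,220,200,60,0,0,-19],[1,220,200,60,0,0,-19],[1,220,200,60,0,0,-19],[1,220,200,60,0,0,-19],[1,220,200,60,0,0,-19],[1,220,200,60,0,0,-19],[1,220,200,60,0,0,-19],[1,220,200,60,0,0,-19]]'; python3 -c "
from h import *
s=r.sense();print(s['tcp_pos'],s['ee_rot'].round(3) if hasattr(s['ee_rot'],'round') else s['ee_rot'],s['joints'])"
```

```text
time_s: 1.07
tcp_pos: [0.3471, 0.3256, 0.3436]
ee_rot: [[1.0, -0.004, -0.002], [-0.004, -1.0, -0.003], [-0.002, 0.003, -1.0]]
wrist_force: [-0.0, 0.3, 0.1]
gripper_width: 0.997
gripper_force: 0.0
[0.34708739 0.32558091 0.34360723] [[ 1.    -0.004 -0.002]
 [-0.004 -1.    -0.003]
 [-0.002  0.003 -1.   ]] [ 6.27787046e+01  1.09330607e+01 -2.49567648e+01 -4.75037939e-02
 -5.43373048e+01  2.70068749e+01]
```

```bash
python3 -m creep '[[1,150,270,50,0,0,0],[1,150,270,50,0,0,0],[1,150,270,50,0,0,0],[1,150,270,50,0,0,0],[1,150,270,50,0,0,0],[1,150,270,50,0,0,0],[1,150,270,50,0,0,0],[1,150,270,50,0,0,0]]'
```

```text
time_s: 1.73
tcp_pos: [0.4977, 0.0572, 0.2942]
ee_rot: [[1.0, -0.003, -0.0], [-0.003, -1.0, -0.0], [-0.0, 0.0, -1.0]]
wrist_force: [0.8, 0.5, 0.7]
gripper_width: 0.997
gripper_force: 0.0
```

```bash
python3 -m creep '[[1,69,119,40,0,0,0],[1,69,119,40,0,0,0],[1,69,119,40,0,0,0],[1,69,119,40,0,0,0],[1,69,119,72,0,0,0],[1,69,119,72,0,0,0],[1,69,119,72,0,0,0],[1,69,119,72,0,0,0]]'; python3 - <<'E'
from h import *
o=[]
for c in("top","side"):
    p,d=vision.capture(c)
    f=vision.cut_out(c,"ring_a"); 
    for q in f:
        P,u,v=pts(c,d,q["region"]); print(c,q["conf"],q["uv"],((P.min(0)+P.max(0))/2).round(3) if len(P) else 0)
    o.append(cv2.resize(p[130:290,240:400] if c=="top" else p[150:310,235:395],None,fx=2.5,fy=2.5))
save("c2.png",np.hstack(o))
E
```

```text
time_s: 2.4
tcp_pos: [0.5657, -0.0583, 0.2236]
ee_rot: [[1.0, 0.001, 0.001], [0.001, -1.0, -0.0], [0.001, 0.0, -1.0]]
wrist_force: [0.9, 1.4, 0.3]
gripper_width: 1.001
gripper_force: 0.0
top 0.73 [405.1, 206.9] [ 0.556 -0.177  0.012]
top 0.54 [434.2, 193.9] [ 0.573 -0.263  0.011]
side 0.72 [316.1, 278.5] [ 0.559 -0.173  0.009]
side 0.67 [332.3, 313.9] [ 0.574 -0.264  0.009]
side 0.44 [311.2, 241.1] [ 0.566 -0.075  0.01 ]
```

View pics/c2.png

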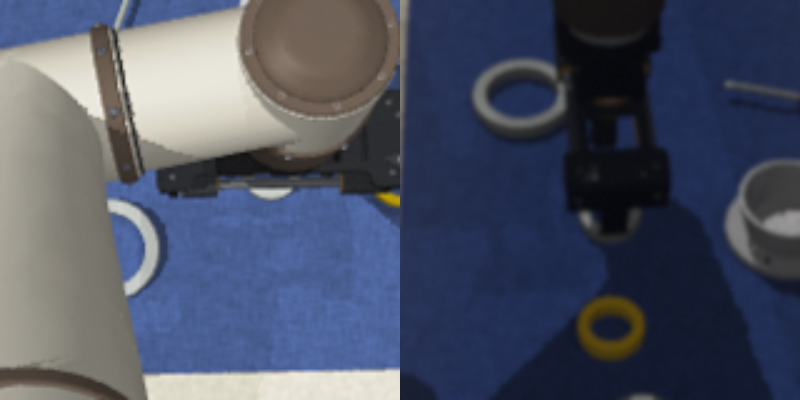

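The picture shows the open fingers straddling the near ring: the ring centre and the fingers' middle both fall at about column 272 in the left half, and the front finger lines up with the ring in the right half. Going down and gripping.

```bash
python3 -m creep '[[1,0,0,20,0,0,0],[1,0,0,29,0,0,0],[1,0,0,29,0,0,0],[-1,0,0,29,0,0,0],[-1,0,0,29,0,0,0],[-1,0,0,29,0,0,0],[-1,0,0,29,0,0,0],[-1,0,0,29,0,0,0]]'; python3 -m creep '[[-1,0,0,0,0,0,0],[-1,0,0,0,0,0,0],[-1,0,0,0,0,0,0],[-1,0,0,0,0,0,0]]'
```

```text
time_s: 3.27
tcp_pos: [0.5655, -0.0589, 0.1943]
ee_rot: [[1.0, -0.0, 0.001], [-0.0, -1.0, 0.0], [0.001, -0.0, -1.0]]
wrist_force: [0.1, 0.7, -0.2]
gripper_width: 0.709
gripper_force: 0.0
time_s: 3.6
tcp_pos: [0.5654, -0.059, 0.1941]
ee_rot: [[1.0, -0.0, 0.0], [-0.0, -1.0, -0.0], [0.0, 0.0, -1.0]]
wrist_force: [-0.3, -0.7, 3.4]
gripper_width: 0.576
gripper_force: 30.0
```

```bash
python3 -m creep '[[-1,0,0,-10,0,0,0],[-1,0,0,-25,0,0,0],[-1,0,0,-50,0,0,0],[-1,0,0,-80,0,0,0],[-1,0,0,-80,0,0,0],[-1,0,0,-80,0,0,0]]'; python3 - <<'E'
from h import *
p,d=vision.capture("side")
s=r.sense(); t=s["tcp_pos"]; print(t,s["gripper_width"])
P,u,v=pts("side",d)
for q in vision.cut_out("side","ring_a"):
    P,u,v=pts("side",d,q["region"]); print(q["conf"],q["uv"],P.min(0).round(3),P.max(0).round(3))
save("c3.png",cv2.resize(p[130:290,235:395],None,fx=3.5,fy=3.5))
E
```

```text
time_s: 4.1
tcp_pos: [0.5656, -0.0587, 0.2759]
ee_rot: [[1.0, -0.0, 0.005], [-0.0, -1.0, 0.001], [0.005, -0.001, -1.0]]
wrist_force: [0.0, -0.9, -1.9]
gripper_width: 0.579
gripper_force: 30.0
[ 0.56494204 -0.0588221   0.27424866] 0.5799064720569054
0.65 [329.2, 326.6] [ 0.548 -0.294 -0.001] [ 0.599 -0.242  0.021]
0.55 [320.1, 287.2] [ 0.534 -0.205 -0.004] [ 0.586 -0.142  0.019]
```

View pics/c3.png

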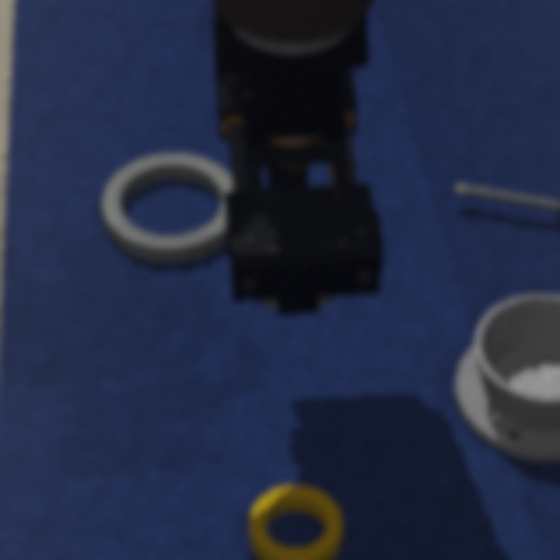

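The ring has left the mat (nothing at its old spot at about (295,330) in the crop) and is held, hidden behind the finger. Carrying it to the adapter.

```bash
python3 -m creep '[[-1,2,-25,0,0,0,0],[-1,4,-65,0,0,0,0],[-1,6,-105,0,0,0,0],[-1,9,-145,0,0,0,0],[-1,11,-185,0,0,0,0],[-1,14,-225,0,0,0,0],[-1,16,-265,0,0,0,0],[-1,20,-300,0,0,0,0]]' | head -2;  python3 -m creep '[[-1,0,-24,0,0,0,0],[-1,0,-24,0,0,0,0],[-1,0,-24,0,0,0,0],[-1,0,-24,0,0,0,0],[-1,0,-24,0,0,0,0]]'; python3 - <<'E'
from h import *
o=[]
for c in("top","side"):
    p,d=vision.capture(c)
    for n in("adapter","ring_a"):
      for q in vision.cut_out(c,n):
        P,u,v=pts(c,d,q["region"]); print(c,n,round(q["conf"],2),np.round(q["uv"]),P.min(0).round(3),P.max(0).round(3))
    o.append(cv2.resize(p[130:260,140:270] if c=="top" else p[60:190,250:380],None,fx=3,fy=3,interpolation=2))
save("c4.png",np.hstack(o))
E
```

```text
time_s: 4.87
tcp_pos: [0.5845, 0.2434, 0.2718]
time_s: 5.28
tcp_pos: [0.5852, 0.2639, 0.2728]
ee_rot: [[1.0, -0.001, -0.002], [-0.001, -1.0, -0.001], [-0.002, 0.001, -1.0]]
wrist_force: [0.1, 0.0, -0.3]
gripper_width: 0.586
gripper_force: 30.0
top adapter 0.81 [356. 138.] [ 0.662 -0.132  0.003] [ 0.751 -0.035  0.051]
top adapter 0.65 [203. 205.] [0.538 0.184 0.006] [0.583 0.306 0.185]
top ring_a 0.74 [446. 187.] [ 0.548 -0.287  0.002] [ 0.597 -0.239  0.022]
top ring_a 0.53 [398. 208.] [ 0.533 -0.196  0.003] [ 0.581 -0.148  0.021]
side adapter 0.67 [319. 140.] [ 0.538  0.212 -0.002] [0.634 0.304 0.048]
side adapter 0.66 [389. 238.] [ 0.662 -0.138  0.001] [ 0.76  -0.045  0.049]
side ring_a 0.89 [333. 329.] [ 0.55  -0.294  0.002] [ 0.599 -0.244  0.019]
side ring_a 0.82 [316. 279.] [ 0.534 -0.203 -0.001] [ 0.584 -0.15   0.018]
side ring_a 0.48 [309. 114.] [ 0.562  0.175 -0.003] [0.625 0.389 0.161]
```

View pics/c4.png

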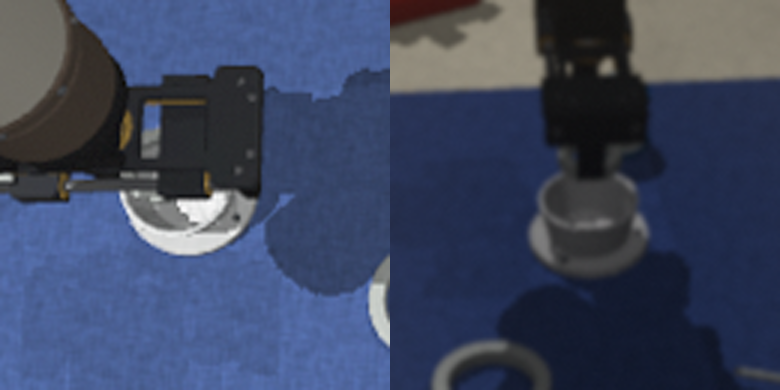

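The crop shows the held ring behind the finger at (590,160), level and in line with the tube mouth at (588,200). Lowering it, then opening.

```bash
python3 -m creep '[[-1,0,0,15,0,0,0],[-1,0,0,28,0,0,0],[-1,0,0,36,0,0,0],[-1,0,0,40,0,0,0],[-1,0,0,40,0,0,0],[-1,0,0,40,0,0,0],[-1,0,0,40,0,0,0]]';python3 -m creep '[[1,0,0,0,0,0,0],[1,0,0,0,0,0,0],[1,0,0,0,0,0,0],[1,0,0,0,0,0,0],[1,0,0,0,0,0,0],[1,0,0,0,0,0,0]]';python3 -m creep '[[1,0,0,-20,0,0,0],[1,0,0,-50,0,0,0],[1,0,30,-60,0,0,0],[1,0,70,-60,0,0,0],[1,0,110,-60,0,0,0],[1,0,150,-60,0,0,0],[1,0,190,-60,0,0,0],[1,0,230,-60,0,0,0]]'; python3 - <<'E'
from h import *
o=[]
for c in("top","side"):
    p,d=vision.capture(c)
    for q in vision.cut_out(c,"ring_a"):
        P,u,v=pts(c,d,q["region"]); print(c,round(q["conf"],2),np.round(q["uv"]),P.min(0).round(3),P.max(0).round(3))
    o.append(cv2.resize(p[140:250,150:260] if c=="top" else p[80:190,260:370],None,fx=3.5,fy=3.5,interpolation=2))
save("c5.png",np.hstack(o))
E
```

```text
time_s: 6.17
tcp_pos: [0.5857, 0.2653, 0.2346]
ee_rot: [[1.0, 0.0, 0.001], [0.0, -1.0, 0.001], [0.001, -0.001, -1.0]]
wrist_force: [0.9, 0.5, -1.7]
gripper_width: 0.579
gripper_force: 30.0
time_s: 6.67
tcp_pos: [0.5854, 0.2651, 0.234]
ee_rot: [[1.0, -0.0, 0.0], [-0.0, -1.0, 0.0], [0.0, -0.0, -1.0]]
wrist_force: [-0.5, 0.7, -0.3]
gripper_width: 0.94
gripper_force: 0.0
time_s: 7.33
tcp_pos: [0.585, 0.0334, 0.2941]
ee_rot: [[1.0, 0.0, 0.0], [0.0, -1.0, 0.0], [0.0, -0.0, -1.0]]
wrist_force: [1.0, 0.5, -0.3]
gripper_width: 0.996
gripper_force: 0.0
top 0.77 [403. 199.] [ 0.533 -0.204  0.   ] [ 0.588 -0.148  0.021]
top 0.68 [433. 191.] [ 0.549 -0.287  0.001] [ 0.595 -0.239  0.02 ]
top 0.52 [207. 196.] [0.567 0.242 0.013] [0.584 0.254 0.029]
side 0.87 [331. 317.] [ 0.548 -0.294 -0.002] [ 0.601 -0.242  0.019]
side 0.77 [316. 277.] [ 0.534 -0.203 -0.001] [ 0.584 -0.152  0.018]
```

View pics/c5.png

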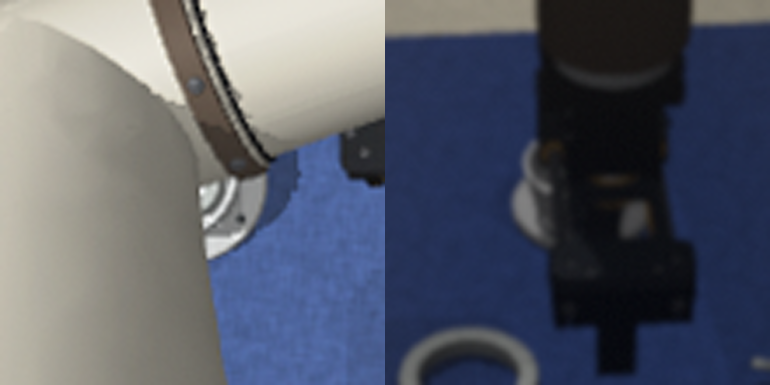

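The arm hides the tube, with a sliver at (215,200) showing the ring inside. Moving on to the second ring and looking from there.

```bash
python3 -m creep '[[1,-3,40,0,0,0,0],[1,-6,80,0,0,0,0],[1,-9,120,0,0,0,0],[1,-12,160,0,0,0,0],[1,-12,200,0,0,0,0],[1,-12,240,10,0,0,0],[1,-12,280,20,0,0,0],[1,-12,299,40,0,0,0]]'|head -2; python3 -m creep '[[1,0,0,25,0,0,0],[1,0,0,30,0,0,0],[1,0,0,30,0,0,0]]'; python3 - <<'E'
from h import *
o=[]
for c in("top","side"):
    p,d=vision.capture(c)
    P,u,v=pts(c,d); m=(np.hypot(P[:,0]-.5855,P[:,1]-.265)<.034)&(P[:,2]<.04)
    Q=P[m]; t=Q[(Q[:,2]>.020)&(Q[:,2]<.031)]
    # ring top plane expected 0.025
    if len(t)>20:
        A=np.c_[t[:,:2]-[.5855,.265],np.ones(len(t))]; print(c,len(t),np.linalg.lstsq(A,t[:,2],rcond=None)[0].round(3))
    for q in vision.cut_out(c,"ring_a"):
        P,u,v=pts(c,d,q["region"]); print(c,round(q["conf"],2),np.round(q["uv"]),P.min(0).round(3),P.max(0).round(3))
    if c=="top": o.append(cv2.resize(p[150:250,150:250],None,fx=4,fy=4,interpolation=2)); o.append(cv2.resize(p[140:240,390:490],None,fx=4,fy=4,interpolation=2))
save("c6.png",np.hstack(o)); print(r.sense()["tcp_pos"])
E
```

```text
time_s: 8.2
tcp_pos: [0.5747, -0.2665, 0.2555]
time_s: 8.45
tcp_pos: [0.5732, -0.2628, 0.2215]
ee_rot: [[1.0, 0.001, -0.005], [0.001, -1.0, 0.001], [-0.005, -0.001, -1.0]]
wrist_force: [-0.2, 0.5, 0.7]
gripper_width: 0.997
gripper_force: 0.0
top 307 [-0.002 -0.005  0.025]
top 0.61 [197. 187.] [0.562 0.242 0.009] [0.615 0.295 0.029]
side 52 [-0.092  0.137  0.021]
side 0.65 [307. 140.] [ 0.536 -0.246 -0.   ] [0.579 0.359 0.4  ]
side 0.45 [306. 282.] [ 0.534 -0.2    0.003] [ 0.547 -0.152  0.019]
[ 0.5744141  -0.26278369  0.22560146]
```

View pics/c6.png

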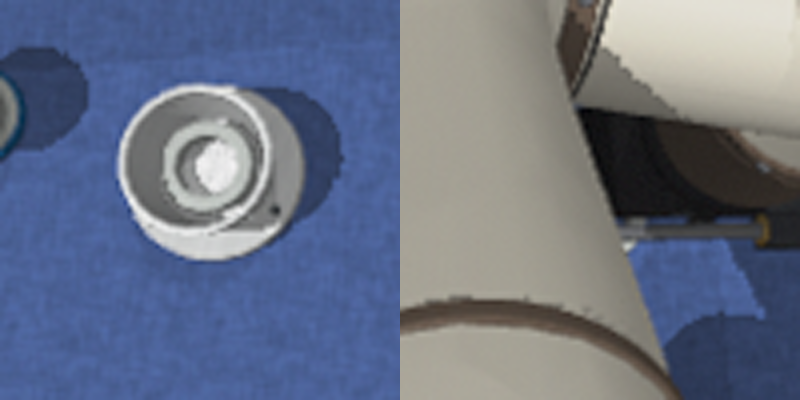

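The first ring lies flat in the tube (left half, about (208,165)); its plane fit is level, with the top at 0.025. Now gripping the second one.

```bash
python3 -m creep '[[1,0,0,15,0,0,0],[1,0,0,30,0,0,0],[1,0,0,30,0,0,0],[1,0,0,30,0,0,0],[-1,0,0,30,0,0,0],[-1,0,0,30,0,0,0],[-1,0,0,30,0,0,0],[-1,0,0,30,0,0,0]]'|sed -n 1,2p; python3 -m creep '[[-1,0,0,0,0,0,0],[-1,0,0,0,0,0,0],[-1,0,0,0,0,0,0],[-1,0,0,0,0,0,0],[-1,0,0,0,0,0,0],[-1,0,0,0,0,0,0]]'; python3 -m creep '[[-1,0,0,-10,0,0,0],[-1,0,0,-25,0,0,0],[-1,0,0,-50,0,0,0],[-1,0,0,-80,0,0,0],[-1,0,0,-80,0,0,0],[-1,0,0,-80,0,0,0]]'
```

```text
time_s: 9.32
tcp_pos: [0.5735, -0.2639, 0.1946]
time_s: 9.82
tcp_pos: [0.5734, -0.2641, 0.1941]
ee_rot: [[1.0, -0.0, 0.0], [-0.0, -1.0, -0.0], [0.0, 0.0, -1.0]]
wrist_force: [-0.4, -1.2, 2.8]
gripper_width: 0.577
gripper_force: 30.0
time_s: 10.32
tcp_pos: [0.5736, -0.2638, 0.276]
ee_rot: [[1.0, -0.0, 0.004], [-0.0, -1.0, -0.0], [0.004, 0.0, -1.0]]
wrist_force: [-0.7, -0.4, -1.7]
gripper_width: 0.579
gripper_force: 30.0
```

```bash
python3 -m creep '[[-1,1,-20,0,0,0,0],[-1,2,-55,0,0,0,0],[-1,3,-95,0,0,0,0],[-1,4,-135,0,0,0,0],[-1,5,-175,0,0,0,0],[-1,6,-215,0,0,0,0],[-1,6,-255,0,0,0,0],[-1,6,-295,0,0,0,0]]' | sed -n 2p;  python3 -m creep '[[-1,3,-40,0,0,0,0],[-1,5,-80,0,0,0,0],[-1,7,-120,0,0,0,0],[-1,7,-160,0,0,0,0],[-1,7,-195,0,0,0,0],[-1,7,-220,0,0,0,0],[-1,7,-235,0,0,0,0],[-1,7,-235,0,0,0,0]]'; python3 -m creep '[[-1,0,0,0,0,0,0],[-1,0,0,0,0,0,0],[-1,0,0,0,0,0,0]]'|sed -n 2,5p
```

```text
tcp_pos: [0.5783, 0.0329, 0.2723]
time_s: 11.65
tcp_pos: [0.5858, 0.2689, 0.2722]
ee_rot: [[1.0, 0.003, -0.002], [0.003, -1.0, -0.001], [-0.002, 0.001, -1.0]]
wrist_force: [1.0, -0.7, -1.6]
gripper_width: 0.579
gripper_force: 30.0
tcp_pos: [0.5864, 0.2646, 0.2733]
ee_rot: [[1.0, -0.002, -0.001], [-0.002, -1.0, -0.001], [-0.001, 0.001, -1.0]]
wrist_force: [0.2, 0.7, -1.1]
gripper_width: 0.582
```

Still gripping at the same width, and in place over the tube.

```bash
python3 -m creep '[[-1,0,0,15,0,0,0],[-1,0,0,28,0,0,0],[-1,0,0,36,0,0,0],[-1,0,0,40,0,0,0],[-1,0,0,40,0,0,0],[-1,0,0,40,0,0,0],[-1,0,0,40,0,0,0]]';python3 -m creep '[[1,0,0,0,0,0,0],[1,0,0,0,0,0,0],[1,0,0,0,0,0,0],[1,0,0,0,0,0,0],[1,0,0,0,0,0,0],[1,0,0,0,0,0,0]]'|tail -2;python3 -m creep '[[1,0,0,-20,0,0,0],[1,0,0,-50,0,0,0],[1,0,30,-60,0,0,0],[1,0,70,-60,0,0,0],[1,0,110,-60,0,0,0],[1,0,150,-60,0,0,0],[1,0,190,-60,0,0,0],[1,0,230,-60,0,0,0]]'|sed -n 2p;python3 -m creep '[[1,0,40,0,0,0,0],[1,0,80,0,0,0,0],[1,0,120,0,0,0,0],[1,0,160,0,0,0,0],[1,0,200,0,0,0,0],[1,0,230,0,0,0,0],[1,0,230,0,0,0,0],[1,0,230,0,0,0,0]]'|sed -n 1,2p; python3 - <<'E'
from h import *
p,d=vision.capture("top")
P,u,v=pts("top",d); m=(np.hypot(P[:,0]-.5855,P[:,1]-.265)<.034); Q=P[m]; t=Q[(Q[:,2]>.033)&(Q[:,2]<.045)&(np.hypot(Q[:,0]-.5855,Q[:,1]-.265)<.031)]
A=np.c_[t[:,:2]-[.5855,.265],np.ones(len(t))]; print(len(t),np.linalg.lstsq(A,t[:,2],rcond=None)[0].round(3),t.min(0),t.max(0))
for n in("ring_a","wide_ring","adapter"):
  for q in vision.cut_out("top",n):
    P,u,v=pts("top",d,q["region"]); print(n,round(q["conf"],2),np.round(q["uv"]),P.min(0).round(3),P.max(0).round(3))
save("c7.png",cv2.resize(p[150:250,150:300],None,fx=5,fy=5,interpolation=2))
E
```

```text
time_s: 12.48
tcp_pos: [0.5867, 0.2661, 0.2346]
ee_rot: [[1.0, -0.0, 0.001], [-0.0, -1.0, 0.001], [0.001, -0.001, -1.0]]
wrist_force: [0.6, -0.3, -1.0]
gripper_width: 0.582
gripper_force: 30.0
gripper_width: 0.941
gripper_force: 0.0
tcp_pos: [0.586, 0.0344, 0.2941]
time_s: 14.32
tcp_pos: [0.586, -0.1955, 0.2935]
268 [-0.002 -0.004  0.038] [0.56220813 0.24268732 0.03307583] [0.61171569 0.29356471 0.04188055]
ring_a 0.85 [195. 186.] [0.561 0.242 0.008] [0.618 0.298 0.042]
ring_a 0.49 [408. 200.] [ 0.535 -0.201  0.004] [ 0.581 -0.169  0.021]
ring_a 0.38 [208. 193.] [0.561 0.241 0.009] [0.604 0.284 0.034]
wide_ring 0.61 [288. 246.] [0.454 0.042 0.001] [0.542 0.13  0.022]
adapter 0.93 [202. 192.] [0.536 0.217 0.   ] [0.639 0.313 0.052]
```

View pics/c7.png

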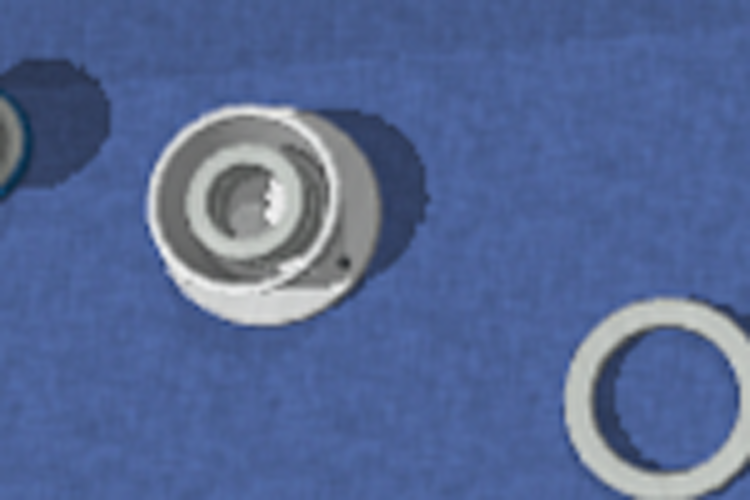

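The top ring at about (245,200) lies level on the first, its top at 0.038 against an expected 0.039 and about 3 mm off the axis. The wide ring hasn't moved. Handing in.

```bash
python3 -c "
from station import r
print(r.finish_job())"
```

```text
the job is handed in; nothing more can be done
None
```

Both steel rings lie flat and stacked in the left-hand adapter tube, fully down by the last top-camera measurement; the wide ring did not move, and the job was handed in at about 14.5 s.

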